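# Fold back the instrument-bay door and draw out the finned unit

## Robot

A 6-joint arm with a two-finger parallel gripper is mounted at the origin on the work surface. World frame = base frame: x ahead of the robot, y to its left, z up, the work surface at z = 0. Lengths are in mm, angles in rad, forces in N, time in s.
With the tool pointing down it reaches from about 275 to 1000 mm from the base axis. Payload 8.4 kg.
Tool frame: the origin (TCP) lies at the very end of the fingers, on their centre line; the grasp point (between the pads) lies 19 mm behind it; z points along the fingers, y is the direction in which the jaws open and shut (so a half turn about z gives the same grasp; the last joint's range is limited). The gripper opens to 85 mm and grips with 20 to 120 N. Pads are 22 mm wide; open, the fingers measure 114 mm over their backs; the gripper's body (76 mm by 85 mm) begins 54 mm behind the grasp point. The pads swing forward as they close: fully open they stand 13 mm farther back than shut.
Start: joints at [1.262, 0.353, 1.633, -0, 1.155, -0.002], TCP at [188.755, 595.818, 231.281] pointing down, gripper open.
Joint ranges: [-2.63, 2.63], [-0.92, 2.1], [0.06, 2.66], [-1.3, 4.44], [0, 2.69], [-3.02, 3.02]. Speed limits (rad/s): [2.22, 2.22, 2.79, 3.14, 3.14, 3.14].

## Interface

Orientations are given as [roll, pitch, yaw] about the fixed x, y, z axes, in that order (R = Rz(yaw) Ry(pitch) Rx(roll)).
In Python, from rig import r, vision gives the robot as it stands.
- The arm moves only by the tool move_arm, never from a script. Its argument "series" is text: rows parted by semicolons, each of 7 numbers parted by spaces: the closure, from -1 (fully open) to 1 (shut), then the shift along the tool's x, y, z in units of 40 mm (1.0 is 40 mm), then the turn, a rotation vector about the tool's x, y, z in degrees. In form: grip tx ty tz ax ay az; .... A call has 1 to 20 rows; each row shifts and turns the pose as measured when the row begins, along the tool's axes as they then stand; what a row does not reach is not made up. A row lasts 1/8 s, in which the tool goes at most 62.5 mm and 10.7 degrees, less where a joint would pass 70% of its speed; a pose out of reach is approached as far as the arm can. A call is refused whole if a number of a shift passes 1 or a number of a turn 10.7, either way. A call with a gripper value outside its range is refused whole. The fingers move at their own pace and stop on an object; "grip_force" is the grip in N (left out, the last holds). Time passes only in rows, so rows that do not move let the fingers close. It gives the time, the measured TCP pose, the force and the opening at its end, in the units of the state.
- r.sense(): the state, without advancing time (a new reading comes with each control period).
- vision.grab_frame(name): name is "side" or "top"; returns the picture (420x560x3 uint8, red, green, blue); there is no depth.
- vision.camera_params(name): a dict with "fx", "fy", "cx", "cy" (pixels), "k1" (the pictures are not rectified: a ray, as slopes to the right and down, at radius r is drawn at 1 + k1 r^2 times it, then the intrinsics apply), "position" and "rotation" of the camera in the world. Camera axes: x right, y up, looking along -z (the intrinsics and any distortion apply to the point x, -y, -z); pixel columns grow to the right and rows downward; lengths in mm; the calibration is good to about 2 mm. A picture is of the moment at which its call begins. camera_params takes no time and is no camera call.
- r.sign_off(): hands the job in, once; it reports no verdict.
The state is a dict: "clock": time; "qpos": joint angles; "qvel": joint speeds; "joint_efforts": joint torques, N m; "eef_pos": TCP position; "tcp_rot": TCP orientation; "contact_force": force on the tool from outside, world axes, zero at the start; "wrist_torque": the same for the moment, N m; "opening": opening from 0.0 (shut) to 1.0 (fully open).
Only numpy, scipy, OpenCV 4.12 (cv2) and the standard library are available. Lean on these libraries where they do the work, as an engineer would, in place of code of your own. Each camera call takes 0.05 s, during which the arm holds its last target. There are 200 camera calls.

## Task

Open the instrument bay: pull the two-panel folding door by its bar handle until it is folded right back against its stop. Then draw the unit with the finned lid forward through the doorway, sliding on its guides, until it rests against the front stop; leave the door folded, and leave the other unit and everything lying about where they are.

Things in the scene. Friction and masses are not known exactly. Their poses are not given: they have to be found in the camera images.
- bay: Fixed open-top instrument bay: plinth 395 (x) x 400 (y) x 40 mm high, clear side screens and folding door on it up to 195 mm, rear panel up to 120 mm. Origin on the bed, mid-width, in the doorway plane; x points into the bay (away from the robot), y left. Plinth x -125..+270 mm; 372 mm clear between the screens (y -186..+186 mm).
- right_stop (a point): Rear face of the low front stop (9 mm high) of the right guide lane, on the plinth top: bay x -115, y -115, z 40 mm. Lanes run along bay x; their angle guides lap over the units' foot flanges, so a unit slides along x but cannot be lifted or turned. A unit against its stop has its origin 75 mm behind this point, at bay x -40 mm.
- left_stop (a point): The same for the left guide lane: bay x -115, y +10, z 40 mm.
- pivot_panel (a joint): Angle of the folding door's left (pivot) panel: 0 shut (may start up to 0.2 ajar), grows as its free edge comes out towards the robot (clockwise from above), stop at 1.45 rad. Panels 180 wide, 14 thick, 58 to 195 mm above the bed. Hinge friction about 0.15 N m; it stays where left.
- door_hinge (a point): On the left panel's upright hinge axis, at its inner face, 172 mm above the bed, at bay x -4, y +180 mm. Axes turn with the panel: y runs along the panel from fold to hinge, -x is its outward normal (to the robot when shut). The panel's outer face is at x = -14 mm in this frame.
- track_pin (a point): Guide pin at the far lower edge of the second panel. That panel is hinged to the left panel's free edge; the pin runs in a slot across the doorway at bay x -4 mm, so both panels fold by the same angle and end side by side at the left, sticking out 180 mm, leaving the doorway clear from y -186 to +115 mm.
- door_handle (a point): Middle of the door handle's bar, outside the left panel; axes as door_hinge, in whose frame it lies at x -62, y -115 mm. Level steel bow: bar 12 mm thick, 100 mm between leg centres, 48 mm from bar centre to the panel's face: 42 mm clear behind the bar. 172 mm above the bed, 23 mm below the panel's top edge.
- finned_unit: The unit to draw out: loose brass box with a lid of upright cooling fins, 150 (x) x 80 (y) x 130 mm high, on a foot flange 150 x 100 x 5 mm. Origin: centre of its underside; axes as the bay's. It stands in one of the two lanes behind the door, its origin at bay x 137 to 172, z 40 mm. About 0.7 kg, slides with about 2 N.
- finned_handle (a point): Middle of the bar of the finned unit's front handle, a level steel bow: bar 10 mm thick, 64 mm along y between leg centres, 48 mm from bar centre to the unit's front face (43 mm clear behind the bar, 54 mm between legs). Unit frame: x -123, y 0, z 100 mm; 140 mm above the bed.
- plain_unit: The other unit, in the other lane: the same brass box, foot and handle, 130 mm high, but with a flat lid and a dark display window. To be left alone. Origin: centre of its underside, axes as the bay's.
- plug: Loose grey connector plug, 75 x 42 x 18 mm, lying on the plinth inside the bay near the left screen. Origin: centre of underside.
- bolt: Loose steel hexagon bolt standing on its head, 42 mm across, 55 mm high. Origin: centre of underside.
- nut: Loose dark steel nut, 36 x 36 x 19 mm. Origin: centre of underside.
- spanner: Loose spanner, 210 mm long, lying along its x axis.
- screwdriver: Loose screwdriver, 200 mm long, lying along its x axis.
- clamp_bar: Loose steel clamp bar, 120 x 32 x 18 mm. Origin: centre of underside.
- spare_cover: Loose flat brass cover, 100 x 75 x 26 mm. Origin: centre of underside.

How it is judged:
By the outcome, as a careful person would: the job done as asked, in the order asked, and still so for the second after the job is handed in, with the robot touching nothing.
It also fails if it takes over 54 s, if anything falls off the work surface, if the arm or the gripper's body presses on something with over 40 N, if the wrist force passes 120 N, or if a joint passes its speed limit or range.

## Working session

There is one attempt and no reset: what is moved stays moved. The work goes in short steps, Python scripts to look and compute and a tool call to move; the robot and the scene stay as the last step left them, time stands still between calls to the robot, and variables do not carry over. Pictures are saved under pics/ and viewed, about 8 in all and at most 12, crops included, and the job is handed in when it is done.

Besides the shell and the picture viewer there is one more tool, called after "Request:" in YAML: its name, and indented under it one key for each argument. move_arm: Moves the arm, as the interface text tells. Its arguments: {"type":"object","properties":{"series":{"type":"string"},"grip_force":{"type":"number"}},"required":["series"]}

```bash
mkdir -p pics; ls
python3 - <<'E'
from rig import r, vision
import cv2
print(r.sense())
for n in("side","top"):
    print(n,vision.camera_params(n))
    cv2.imwrite(f"pics/{n}0.png",vision.grab_frame(n)[:,:,::-1])
E
```

```text
pics
{'clock': 0.0, 'qpos': array([ 1.26160197e+00,  3.53622825e-01,  1.63412766e+00, -1.54864277e-05,
        1.15519743e+00, -2.37670402e-03]), 'qvel': array([-1.74465716e-03,  8.53111858e-05,  1.12492595e-03,  5.60416109e-05,
       -1.09687307e-03,  2.96159527e-04]), 'joint_efforts': array([ 2.19814472e-03, -6.05229163e+01, -3.42087436e+01,  3.25415467e-04,
        8.73814017e-03,  5.06754941e-05]), 'eef_pos': array([188.61430131, 595.36758004, 230.58026694]), 'tcp_rot': array([-3.14023737e+00,  1.09385801e-05,  2.83478127e+00]), 'contact_force': array([-0.8221802 ,  0.66868155, -0.34529564]), 'wrist_torque': array([0.00125206, 0.00328529, 0.02712734]), 'opening': 0.996424217942794}
side {'fx': 446.73339373150156, 'fy': 446.73339373150156, 'cx': 272.5815949193203, 'cy': 213.50021837091376, 'k1': -0.14843158697108014, 'position': array([492.28321647, 579.58183708, 942.5905995 ]), 'rotation': array([ 0.61092805,  0.0149421 , -3.07337698])}
top {'fx': 468.0300617933442, 'fy': 468.0300617933442, 'cx': 277.49146933338426, 'cy': 213.5786125415935, 'k1': -0.07782238222662395, 'position': array([ 380.55359466,  -26.21779837, 1204.1570594 ]), 'rotation': array([ 0.17438548,  0.0036932 , -1.5764242 ])}
```

View pics/side0.png

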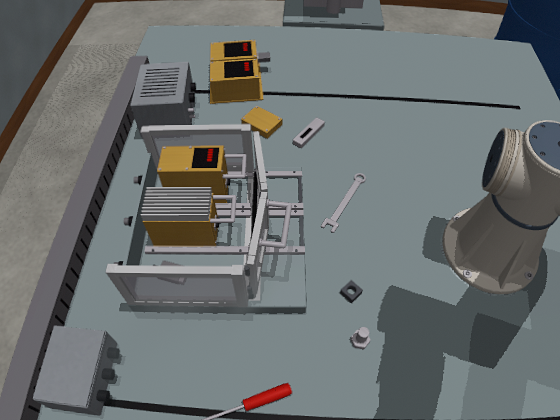

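View pics/top0.png

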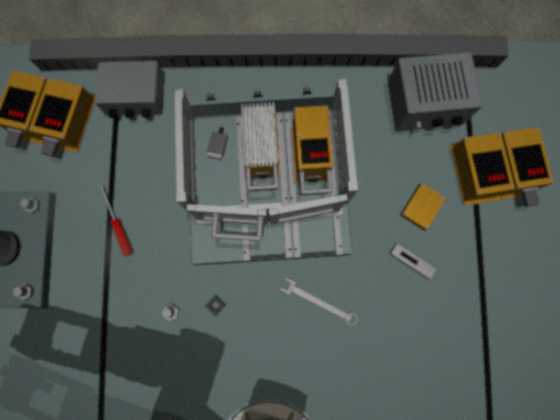

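The side view shows the bay centred near (200,220) px. The top view shows it at (270,170) px, with the finned unit in the left lane and the handle bar near (238,236). Next I'll zoom in on both.

Run:
```python
import cv2
a=cv2.imread("pics/top0.png")[70:270,165:365]; cv2.imwrite("pics/topc.png",cv2.resize(a,(600,600),interpolation=cv2.INTER_CUBIC))
a=cv2.imread("pics/side0.png")[115:315,100:320]; cv2.imwrite("pics/sidec.png",cv2.resize(a,(660,600),interpolation=cv2.INTER_CUBIC))
```

```text
(no output)
```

View pics/topc.png

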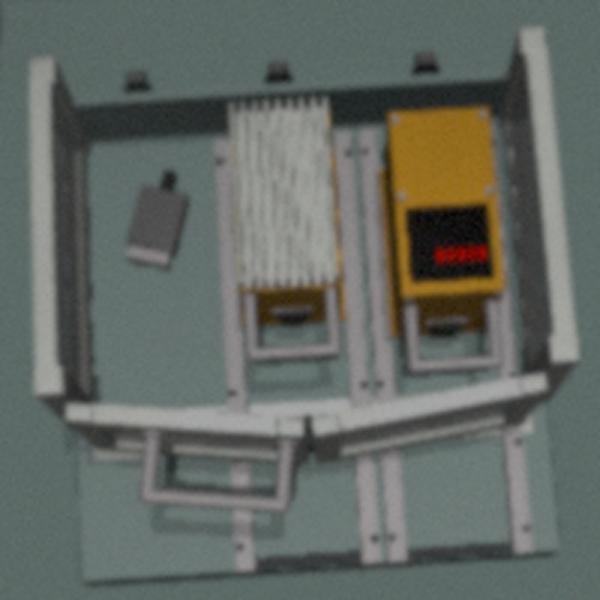

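View pics/sidec.png

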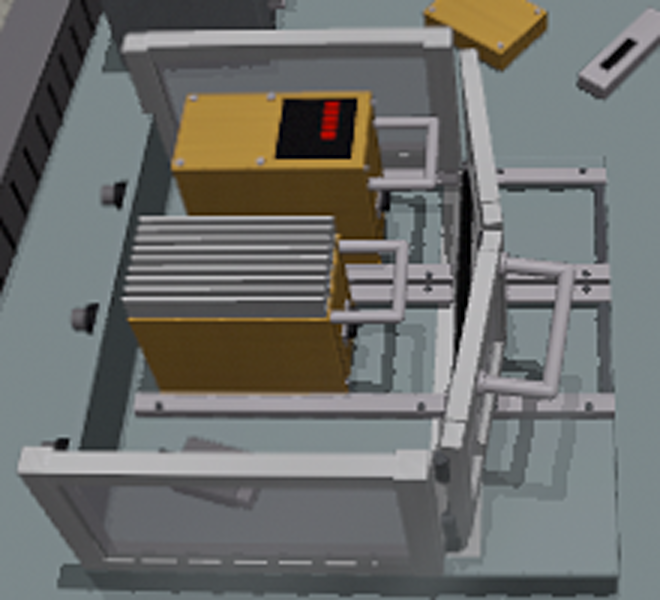

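The top crop shows the door bar ends at (149,496) and (283,503) and the finned unit's handle corners at (254,352) and (333,347). In the side crop they are at (552,388), (568,268), (400,316) and (403,245). Next I'll triangulate them.

```bash
cat > h.py <<'E'
import numpy as np
from rig import r, vision
from scipy.spatial.transform import Rotation as R
def ray(n,u,v):
    p=vision.camera_params(n); d=np.array([(u-p["cx"])/p["fx"],(v-p["cy"])/p["fy"]]); s=d.copy()
    for _ in range(20): s=d/(1+p["k1"]*(s@s))
    w=R.from_euler("xyz",p["rotation"]).apply([s[0],-s[1],-1]); return np.array(p["position"]),w/np.linalg.norm(w)
def plane(n,u,v,z):
    o,w=ray(n,u,v); return o+w*(z-o[2])/w[2]
def tri(a,b):
    o1,w1=ray("top",*a); o2,w2=ray("side",*b)
    t=np.linalg.lstsq(np.c_[w1,-w2],o2-o1,rcond=None)[0]; p,q=o1+t[0]*w1,o2+t[1]*w2
    return (p+q)/2,np.linalg.norm(p-q)
T=lambda u,v:((u+.5)/3-.5+165,(v+.5)/3-.5+70)
S=lambda u,v:((u+.5)/3-.5+100,(v+.5)/3-.5+115)
E
python3 - <<'E'
from h import *
np.set_printoptions(precision=1,suppress=True)
for n,a,b in [("barL",(149,496),(552,388)),("barR",(283,503),(568,268)),("finL",(254,352),(400,316)),("finR",(333,347),(403,245)),
 ("plFL",(85,580),(617,578)),("plFR",(558,551),(605,157)),("scrL front",(36,392),(428,476)),("scrLrear",(31,60),(22,474)),
 ("scrRrearOut",(545,30),(122,38)),("hingeTopOuter",(71,424),(443,445)),("foldTopOuterL",(303,437),(497,232))]:
    print(n,*tri(T(*a),S(*b)))
for n,a in [("plFL",(85,580)),("plFR",(558,551)),("frontstopL",(256,570)),("frontstopR",(540,551))]: print(n,plane("top",*T(*a),40))
for n,a in [("plFL",(617,578)),("plFR",(605,157))]: print(n,"side",plane("side",*S(*a),40))
for n,a,z in [("scrLf",(36,392),195),("scrLr",(31,60),195),("scrRr",(545,30),195),("scrRf",(577,360),195),("hinge",(71,424),195),("fold",(303,437),195),("pin",(547,389),195)]: print(n,plane("top",*T(*a),z))
E
```

```text
barL [513.8 117.1 175.1] 1.3624423092661266
barR [507.9  17.9 175.9] 1.4986029269517713
finL [629.2  42.1 141.1] 3.866709925951268
finR [633.  -19.4 144.6] 1.8029493177960099
plFL [461.8 189.5  32.5] 1.6210342349463804
plFR [ 483.2 -204.7   41.1] 1.135268271964872
scrL front [587.6 198.8 197.2] 2.8494393035020127
scrLrear [851.2 213.3 192.1] 3.7168059450034914
scrRrearOut [ 879.9 -186.7  186.2] 4.0206651082106655
hingeTopOuter [573.2 173.4 189. ] 13.389742796812143
foldTopOuterL [556.7   2.3 193. ] 3.417440061033996
plFL [462.1 188.   40. ]
plFR [ 483.9 -204.9   40. ]
frontstopL [469.8  45.9  40. ]
frontstopR [ 484.  -189.9   40. ]
plFL side [461.2 192.8  40. ]
plFR side [ 482.7 -205.5   40. ]
scrLf [589.5 199.2 195. ]
scrLr [851.9 212.8 195. ]
scrRr [ 873.4 -185.3  195. ]
scrRf [ 611.  -199.8  195. ]
hinge [565.4 172.6 195. ]
fold [554.6   2.4 195. ]
pin [ 589.3 -176.9  195. ]
```

```bash
cat >> h.py <<'E'
def rows(pos,yaw,n,g,hinge=None):
    """suggest n rows from present pose to target (tool down); about a vertical axis at hinge if given"""
    s=r.sense(); p0=s["eef_pos"]; R0=R.from_euler("xyz",s["tcp_rot"]); y0=s["tcp_rot"][2]
    R1=R.from_euler("xyz",[np.pi,0,yaw]); rv=(R0.inv()*R1).as_rotvec()
    prev=(p0,R0)
    for i in range(1,n+1):
        Ri=R0*R.from_rotvec(rv*i/n)
        if hinge is None: pi=p0+(np.array(pos)-p0)*i/n
        else:
            h=np.array([*hinge,0]); pi=h+R.from_euler("z",(yaw-y0)*i/n).apply(p0-h)
        d=prev[1].inv().apply(pi-prev[0])/40; t=np.degrees((prev[1].inv()*Ri).as_rotvec())
        print(g,*np.round(d,2),*np.round(t,1),end="; "); prev=(pi,Ri)
    print()
def st():
    s=r.sense(); print(s["clock"],s["eef_pos"].round(1),s["tcp_rot"].round(4),s["contact_force"].round(1),round(s["opening"],3),s["qpos"].round(2))
E
python3 -c "
from h import *
rows([513,68,235],1.511,20,0)"
```

```text
0 -0.59 -0.51 -0.0 -0.0 0.0 3.8; 0 -0.62 -0.47 -0.0 -0.0 0.0 3.8; 0 -0.65 -0.42 -0.0 -0.0 0.0 3.8; 0 -0.67 -0.38 -0.0 -0.0 0.0 3.8; 0 -0.7 -0.34 -0.01 -0.0 0.0 3.8; 0 -0.72 -0.29 -0.01 -0.0 0.0 3.8; 0 -0.74 -0.24 -0.01 -0.0 0.0 3.8; 0 -0.75 -0.19 -0.01 -0.0 0.0 3.8; 0 -0.76 -0.14 -0.01 -0.0 0.0 3.8; 0 -0.77 -0.09 -0.01 -0.0 0.0 3.8; 0 -0.77 -0.04 -0.01 -0.0 0.0 3.8; 0 -0.77 0.01 -0.01 -0.0 0.0 3.8; 0 -0.77 0.06 -0.01 -0.0 0.0 3.8; 0 -0.77 0.11 -0.01 -0.0 0.0 3.8; 0 -0.76 0.16 -0.01 -0.0 0.0 3.8; 0 -0.74 0.21 -0.01 -0.0 0.0 3.8; 0 -0.73 0.26 -0.01 -0.0 0.0 3.8; 0 -0.71 0.31 -0.01 -0.0 0.0 3.8; 0 -0.69 0.36 -0.01 -0.0 0.0 3.8; 0 -0.66 0.4 -0.01 -0.0 0.0 3.8;
```

Request:
move_arm:
  series: "0 -0.59 -0.51 0 0 0 3.8; 0 -0.62 -0.47 0 0 0 3.8; 0 -0.65 -0.42 0 0 0 3.8; 0 -0.67 -0.38 0 0 0 3.8; 0 -0.7 -0.34 -0.01 0 0 3.8; 0 -0.72 -0.29 -0.01 0 0 3.8; 0 -0.74 -0.24 -0.01 0 0 3.8; 0 -0.75 -0.19 -0.01 0 0 3.8; 0 -0.76 -0.14 -0.01 0 0 3.8; 0 -0.77 -0.09 -0.01 0 0 3.8; 0 -0.77 -0.04 -0.01 0 0 3.8; 0 -0.77 0.01 -0.01 0 0 3.8; 0 -0.77 0.06 -0.01 0 0 3.8; 0 -0.77 0.11 -0.01 0 0 3.8; 0 -0.76 0.16 -0.01 0 0 3.8; 0 -0.74 0.21 -0.01 0 0 3.8; 0 -0.73 0.26 -0.01 0 0 3.8"

```text
clock: 2.22
eef_pos: [460.5, 126.1, 232.7]
tcp_rot: [-3.135, 0.007, 1.674]
contact_force: [0.2, 0.3, 0.3]
opening: 0.501
```

```bash
python3 -c "
from h import *
st()
rows([512,68,235],1.511,6,0)"
```

```text
2.225 [460.5 126.1 232.7] [-3.1352  0.0066  1.6739] [0.2 0.3 0.3] 0.501 [ 0.27  0.12  1.93 -0.01  1.09  0.17]
0 -0.26 0.19 -0.01 -0.1 0.1 1.6; 0 -0.26 0.2 -0.01 -0.1 0.1 1.6; 0 -0.25 0.2 -0.01 -0.1 0.1 1.6; 0 -0.25 0.21 -0.01 -0.1 0.1 1.6; 0 -0.24 0.22 -0.01 -0.1 0.1 1.6; 0 -0.23 0.22 -0.01 -0.1 0.1 1.6;
```

Request:
move_arm:
  series: "0 -0.26 0.19 -0.01 -0.1 0.1 1.6; 0 -0.26 0.2 -0.01 -0.1 0.1 1.6; 0 -0.25 0.2 -0.01 -0.1 0.1 1.6; 0 -0.25 0.21 -0.01 -0.1 0.1 1.6; 0 -0.24 0.22 -0.01 -0.1 0.1 1.6; 0 -0.23 0.22 -0.01 -0.1 0.1 1.6; 0 0 0 0 0 0 0"

```text
clock: 3.1
eef_pos: [514.9, 64.7, 234.7]
tcp_rot: [3.138, -0.005, 1.496]
contact_force: [0.4, -0.1, -0.5]
opening: 0.501
```

Run:
```python
from h import *
import cv2
st(); rows([512,68,151],1.511,5,0)
a=vision.grab_frame("top")[:,:,::-1][120:270,165:315]; b=vision.grab_frame("side")[:,:,::-1][135:285,220:370]
cv2.imwrite("pics/c1.png",cv2.resize(np.hstack([a,b]),(800,400),interpolation=cv2.INTER_CUBIC))
```

```text
3.1 [514.9  64.7 234.7] [ 3.1378 -0.0048  1.496 ] [ 0.4 -0.1 -0.5] 0.501 [0.12 0.18 1.86 0.   1.1  0.19]
0 0.01 -0.02 0.42 0.0 -0.1 -0.2; 0 0.01 -0.02 0.42 0.0 -0.1 -0.2; 0 0.01 -0.02 0.42 0.0 -0.1 -0.2; 0 0.01 -0.02 0.42 0.0 -0.1 -0.2; 0 0.02 -0.02 0.42 0.0 -0.1 -0.2;
```

View pics/c1.png

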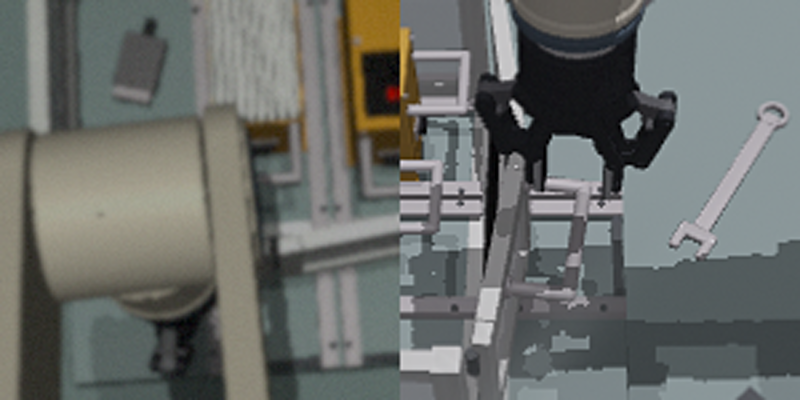

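The right half (side view) shows the fingers straddling the bar, with tips at (538,185) and (612,190) and the bar near (580,225). I'll descend in steps and watch the force.

Request:
move_arm:
  series: "0 0.01 -0.02 0.42 0 -0.1 -0.2; 0 0.01 -0.02 0.42 0 -0.1 -0.2; 0 0.01 -0.02 0.42 0 -0.1 -0.2; 0 0.01 -0.02 0.42 0 -0.1 -0.2; 0 0.02 -0.02 0.38 0 -0.1 -0.2; 0 0 0 0 0 0 0"

```text
clock: 3.95
eef_pos: [507.4, 69.7, 145.0]
tcp_rot: [3.141, 0.005, 1.519]
contact_force: [1.0, -0.4, 0.3]
opening: 0.503
```

```bash
python3 -c "
from h import *
st()"
```

```text
3.95 [507.4  69.7 145. ] [3.1413 0.0047 1.5193] [ 1.  -0.4  0.3] 0.503 [ 0.14  0.29  1.95 -0.01  0.91  0.19]
```

Request:
move_arm:
  series: "0 0 0.1 -0.15 0 0 0; 0 0 0 0 0 0 0; 1 0 0 0 0 0 0; 1 0 0 0 0 0 0; 1 0 0 0 0 0 0; 1 0 0 0 0 0 0; 1 0 0 0 0 0 0"
  grip_force: 50

```text
clock: 4.82
eef_pos: [512.4, 69.7, 152.0]
tcp_rot: [3.139, 0.004, 1.519]
contact_force: [1.5, -0.6, -0.9]
opening: 0.12
```

```bash
python3 -c "
from h import *
st()
s=r.sense()['eef_pos']
rows(None,1.511-0.7,12,1,(583.5,179.5))"
```

```text
4.825 [512.4  69.7 152. ] [3.1393 0.004  1.5185] [ 1.5 -0.6 -0.9] 0.12 [ 0.14  0.28  1.94 -0.01  0.92  0.19]
1 0.1 -0.16 -0.0 0.0 0.0 3.4; 1 0.1 -0.16 -0.0 0.0 0.0 3.4; 1 0.1 -0.16 -0.0 0.0 0.0 3.4; 1 0.1 -0.16 -0.0 0.0 0.0 3.4; 1 0.1 -0.16 -0.0 0.0 0.0 3.4; 1 0.1 -0.16 -0.0 0.0 0.0 3.4; 1 0.1 -0.16 -0.0 0.0 0.0 3.4; 1 0.1 -0.16 -0.0 0.0 0.0 3.4; 1 0.1 -0.16 -0.0 0.0 0.0 3.4; 1 0.1 -0.16 -0.0 0.0 0.0 3.4; 1 0.1 -0.16 -0.0 0.0 0.0 3.4; 1 0.1 -0.16 -0.0 0.0 0.0 3.4;
```

Request:
move_arm:
  series: "1 0.1 -0.16 0 0 0 3.4; 1 0.1 -0.16 0 0 0 3.4; 1 0.1 -0.16 0 0 0 3.4; 1 0.1 -0.16 0 0 0 3.4; 1 0.1 -0.16 0 0 0 3.4; 1 0.1 -0.16 0 0 0 3.4"

```text
clock: 5.58
eef_pos: [479.8, 99.9, 152.0]
tcp_rot: [3.135, 0.005, 1.153]
contact_force: [0.9, -0.7, -0.6]
opening: 0.122
```

```bash
python3 -c "
from h import *
st()
s=r.sense();p=s['eef_pos']-np.array([583.5,179.5,0]);print(np.hypot(p[0],p[1]), R.from_euler('z',-(s['tcp_rot'][2]-np.pi/2)).apply(p), s['wrist_torque'])"
```

```text
5.575 [479.8  99.9 152. ] [3.1355 0.005  1.1531] [ 0.9 -0.7 -0.6] 0.122 [ 0.21  0.24  1.99 -0.01  0.9   0.63]
130.7119585437178 [ -62.48784514 -114.80803681  152.00845498] [-0.11875863 -0.11018548  0.04859259]
```

Panel-frame position (-62.5, -114.8) matches the text's (-62, -115), so the arc is right and I'll continue.

Request:
move_arm:
  series: "1 0.1 -0.16 0 0 0 3.4; 1 0.1 -0.16 0 0 0 3.4; 1 0.1 -0.16 0 0 0 3.4; 1 0.1 -0.16 0 0 0 3.4; 1 0.1 -0.16 0 0 0 3.4; 1 0.1 -0.16 0 0 0 3.4; 1 0.1 -0.16 0 0 0 3.4; 1 0.1 -0.16 0 0 0 3.4; 1 0.1 -0.16 0 0 0 3.4; 1 0.1 -0.16 0 0 0 3.4"

```text
clock: 6.82
eef_pos: [453.6, 171.2, 152.0]
tcp_rot: [3.132, 0.005, 0.546]
contact_force: [-0.4, -0.1, 0.8]
opening: 0.121
```

```bash
python3 -c "
from h import *
st()
s=r.sense();p=s['eef_pos']-np.array([583.5,179.5,0]);print(np.hypot(p[0],p[1]), R.from_euler('z',-(s['tcp_rot'][2]-np.pi/2)).apply(p), s['wrist_torque'])
rows(None,0.17,6,1,(583.5,179.5))"
```

```text
6.825 [453.6 171.2 152. ] [3.1317 0.0049 0.5464] [-0.4 -0.1  0.8] 0.121 [ 0.37  0.24  2.   -0.01  0.91  1.4 ]
130.1768508875626 [ -60.40671142 -115.31279947  152.0023951 ] [-0.00956331  0.02499914  0.17737978]
1 0.1 -0.18 -0.0 0.1 0.0 3.6; 1 0.1 -0.18 -0.0 0.1 0.0 3.6; 1 0.1 -0.18 -0.0 0.1 0.0 3.6; 1 0.1 -0.18 -0.0 0.1 0.0 3.6; 1 0.1 -0.18 -0.0 0.1 0.0 3.6; 1 0.1 -0.18 -0.0 0.1 0.0 3.6;
```

Request:
move_arm:
  series: "1 0.1 -0.18 0 0 0 3.6; 1 0.1 -0.18 0 0 0 3.6; 1 0.1 -0.18 0 0 0 3.6; 1 0.1 -0.18 0 0 0 3.6; 1 0.1 -0.18 0 0 0 3.6; 1 0.06 -0.1 0 0 0 2"

```text
clock: 7.58
eef_pos: [459.6, 217.4, 152.0]
tcp_rot: [3.128, -0.001, 0.19]
contact_force: [-0.9, -1.1, 0.7]
opening: 0.122
```

```bash
python3 -c "
from h import *
st()
s=r.sense();p=s['eef_pos']-np.array([583.5,179.5,0]);print(np.hypot(p[0],p[1]), R.from_euler('z',-(s['tcp_rot'][2]-np.pi/2)).apply(p), s['wrist_torque'])"
```

```text
7.575 [459.6 217.4 152. ] [ 3.1281e+00 -8.0000e-04  1.8980e-01] [-0.9 -1.1  0.7] 0.122 [ 0.45  0.27  1.95 -0.02  0.92  1.84]
129.5558073405344 [ -60.57165784 -114.5241524   151.99769874] [-0.07856395  0.08634603  0.06201181]
```

Request:
move_arm:
  series: "1 0.02 -0.05 0 0 0 0.8; 1 0.02 -0.05 0 0 0 0.8; 1 0.02 -0.05 0 0 0 0.3; 1 0.01 -0.05 0 0 0 0"

```text
clock: 8.07
eef_pos: [460.0, 218.6, 152.0]
tcp_rot: [3.114, 0.004, 0.163]
contact_force: [3.0, -11.2, 2.8]
opening: 0.117
```

Request:
move_arm:
  series: "1 0 -0.08 0 0 0 0; 1 0 -0.08 0 0 0 0; 1 0 0 0 0 0 0"

```text
clock: 8.45
eef_pos: [460.0, 218.0, 152.0]
tcp_rot: [3.102, 0.004, 0.169]
contact_force: [-0.8, 4.8, -0.0]
opening: 0.118
```

Request:
move_arm:
  series: "0.1 0 0 0 0 0 0; 0.1 0 0 0 0 0 0; 0.1 0 0 0 0 0 0; 0.1 0 0 0 0 0 0; 0.1 0 0 -0.4 0 0 0; 0.1 0 0 -0.5 0 0 0; 0.1 0 0 -0.6 0 0 0; 0.1 0 0 -0.6 0 0 0; 0 0 0 -0.3 0 0 0; 0 0 0 0 0 0 0"

```text
clock: 9.7
eef_pos: [459.7, 222.8, 255.3]
tcp_rot: [3.104, 0.002, 0.17]
contact_force: [0.9, 0.1, -1.5]
opening: 0.5
```

```bash
python3 -c "
from h import *
st()
rows([440,10,240],1.626,14,0)"
```

```text
9.7 [459.7 222.8 255.3] [3.1037e+00 2.4000e-03 1.6990e-01] [ 0.9  0.1 -1.5] 0.5 [ 0.47  0.16  1.84 -0.04  1.16  1.89]
0 -0.1 0.37 0.04 0.1 0.1 -6.0; 0 -0.14 0.36 0.04 0.1 0.1 -6.0; 0 -0.17 0.34 0.04 0.1 0.1 -6.0; 0 -0.21 0.32 0.04 0.1 0.1 -6.0; 0 -0.24 0.3 0.04 0.1 0.1 -6.0; 0 -0.27 0.27 0.04 0.1 0.1 -6.0; 0 -0.3 0.24 0.04 0.1 0.1 -6.0; 0 -0.32 0.21 0.03 0.1 0.1 -6.0; 0 -0.34 0.17 0.03 0.1 0.1 -6.0; 0 -0.36 0.14 0.03 0.1 0.1 -6.0; 0 -0.37 0.1 0.03 0.1 0.1 -6.0; 0 -0.38 0.06 0.03 0.1 0.1 -6.0; 0 -0.38 0.02 0.03 0.1 0.1 -6.0; 0 -0.38 -0.02 0.03 0.1 0.1 -6.0;
```

Request:
move_arm:
  series: "0 -0.1 0.37 0.01 0.1 0.1 -6; 0 -0.14 0.36 0.01 0.1 0.1 -6; 0 -0.17 0.34 0.01 0.1 0.1 -6; 0 -0.21 0.32 0.01 0.1 0.1 -6; 0 -0.24 0.3 0.01 0.1 0.1 -6; 0 -0.27 0.27 0.01 0.1 0.1 -6; 0 -0.3 0.24 0.01 0.1 0.1 -6; 0 -0.32 0.21 0.01 0.1 0.1 -6; 0 -0.34 0.17 0.01 0.1 0.1 -6; 0 -0.36 0.14 0.01 0.1 0.1 -6; 0 -0.37 0.1 0.01 0.1 0.1 -6; 0 -0.38 0.06 0.01 0.1 0.1 -6; 0 -0.38 0.02 0.01 0.1 0.1 -6; 0 -0.38 -0.02 0.01 0.1 0.1 -6; 0 0 0 0 0 0 0"

```text
clock: 11.58
eef_pos: [436.2, 0.6, 242.2]
tcp_rot: [-3.12, 0.008, 1.684]
contact_force: [-0.0, 1.1, 0.5]
opening: 0.502
```

Run:
```python
from h import *
import cv2
st()
rows([631,11,225],1.626,8,0)
a=vision.grab_frame("top")[:,:,::-1][70:270,165:365]; b=vision.grab_frame("side")[:,:,::-1][115:315,120:320]
cv2.imwrite("pics/c2.png",cv2.resize(np.hstack([a,b]),(800,400),interpolation=cv2.INTER_CUBIC))
```

```text
11.575 [436.2   0.6 242.2] [-3.1195  0.0075  1.6845] [-0.   1.1  0.5] 0.502 [ 0.01  0.05  1.99 -0.01  1.12 -0.1 ]
0 -0.04 0.61 0.04 -0.2 0.1 0.4; 0 -0.03 0.61 0.04 -0.2 0.1 0.4; 0 -0.03 0.61 0.04 -0.2 0.1 0.4; 0 -0.02 0.61 0.05 -0.2 0.1 0.4; 0 -0.02 0.61 0.05 -0.2 0.1 0.4; 0 -0.01 0.61 0.05 -0.2 0.1 0.4; 0 -0.01 0.61 0.05 -0.2 0.1 0.4; 0 -0.01 0.61 0.05 -0.2 0.1 0.4;
```

View pics/c2.png

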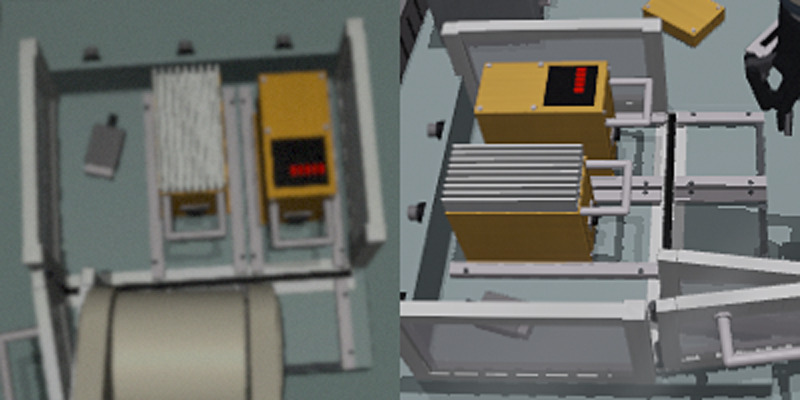

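The door is folded at the left, with the doorway clear. The finned unit's handle bar is at about (168..222, 235) in the left half and (628, 162..208) in the right half, unmoved. Now over the unit's handle.

Request:
move_arm:
  series: "0 -0.04 0.61 0.04 -0.2 0.1 0.4; 0 -0.03 0.61 0.04 -0.2 0.1 0.4; 0 -0.03 0.61 0.04 -0.2 0.1 0.4; 0 -0.02 0.61 0.05 -0.2 0.1 0.4; 0 -0.02 0.61 0.05 -0.2 0.1 0.4; 0 -0.01 0.61 0.05 -0.2 0.1 0.4; 0 -0.01 0.55 0.05 -0.2 0.1 0.4; 0 -0.01 0.4 0.05 -0.2 0.1 0.4; 0 0 0 0 0 0 0"

```text
clock: 12.8
eef_pos: [625.3, 17.4, 222.4]
tcp_rot: [3.138, -0.008, 1.613]
contact_force: [-0.6, 0.8, 0.2]
opening: 0.502
```

Run:
```python
from h import *
import cv2
st()
rows([631,11,180],1.626,4,0)
b=vision.grab_frame("side")[:,:,::-1][135:285,180:330]
cv2.imwrite("pics/c3.png",cv2.resize(b,(500,500),interpolation=cv2.INTER_CUBIC))
```

```text
12.8 [625.3  17.4 222.4] [ 3.1377 -0.0083  1.6126] [-0.6  0.8  0.2] 0.502 [ 0.02  0.36  1.64  0.01  1.13 -0.02]
0 -0.04 0.03 0.26 0.1 -0.1 -0.2; 0 -0.04 0.03 0.26 0.1 -0.1 -0.2; 0 -0.04 0.03 0.26 0.1 -0.1 -0.2; 0 -0.04 0.03 0.26 0.1 -0.1 -0.2;
```

View pics/c3.png

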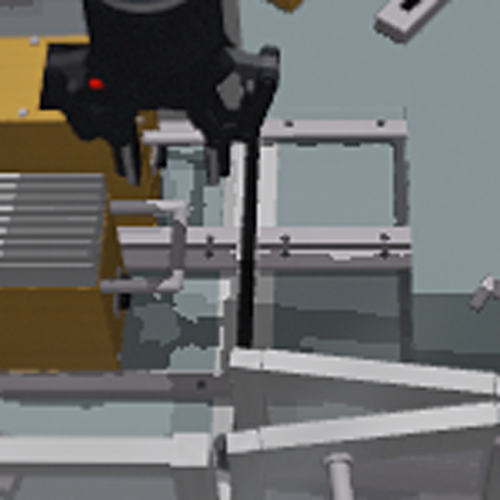

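The fingers at x≈130 and 215 straddle the bar at x≈178. Down in two stages.

Request:
move_arm:
  series: "0 -0.04 0.03 0.26 0.1 -0.1 -0.2; 0 -0.04 0.03 0.26 0.1 -0.1 -0.2; 0 -0.04 0.03 0.26 0.1 -0.1 -0.2; 0 -0.04 0.03 0.2 0.1 -0.1 -0.2; 0 0 0 0 0 0 0"

```text
clock: 13.48
eef_pos: [627.7, 10.8, 180.0]
tcp_rot: [-3.135, -0.001, 1.627]
contact_force: [0.7, -0.1, 0.6]
opening: 0.498
```

Run:
```python
from h import *
st()
rows([631,11,121],1.626,4,0)
```

```text
13.475 [627.7  10.8 180. ] [-3.1355e+00 -8.0000e-04  1.6272e+00] [ 0.7 -0.1  0.6] 0.498 [ 0.01  0.41  1.67  0.    1.07 -0.04]
0 -0.0 0.02 0.37 -0.1 -0.0 0.0; 0 -0.0 0.02 0.37 -0.1 -0.0 0.0; 0 -0.0 0.02 0.37 -0.1 -0.0 0.0; 0 -0.0 0.02 0.37 -0.1 -0.0 0.0;
```

Request:
move_arm:
  series: "0 0 0.05 0.36 0 0 0; 0 0 0.04 0.36 0 0 0; 0 0 0.04 0.36 0 0 0; 0 0 0.03 0.3 0 0 0; 0 0 0 0 0 0 0"

```text
clock: 14.1
eef_pos: [635.7, 11.3, 123.7]
tcp_rot: [-3.139, -0.001, 1.627]
contact_force: [-4.4, -0.5, 11.8]
opening: 0.499
```

Request:
move_arm:
  series: "0 0 0 0 0 0 0"

```text
clock: 14.22
eef_pos: [635.6, 11.3, 123.9]
tcp_rot: [-3.139, -0.001, 1.627]
contact_force: [-4.0, -1.0, 4.8]
opening: 0.504
```

Request:
move_arm:
  series: "0 0 -0.12 0 0 0 0; 0 0 0 0 0 0 0"

```text
clock: 14.48
eef_pos: [630.4, 11.1, 123.0]
tcp_rot: [-3.139, -0.001, 1.627]
contact_force: [-0.3, 0.4, 0.1]
opening: 0.498
```

Contact gone. I'll grip here.

Request:
move_arm:
  series: "1 0 0 0 0 0 0; 1 0 0 0 0 0 0; 1 0 0 0 0 0 0; 1 0 0 0 0 0 0; 1 0 0 0 0 0 0"
  grip_force: 50

```text
clock: 15.1
eef_pos: [630.5, 11.1, 122.7]
tcp_rot: [-3.138, -0.001, 1.627]
contact_force: [0.4, -0.8, 1.2]
opening: 0.098
```

Run:
```python
from h import *
st(); p=r.sense()['eef_pos']
rows(p-160*np.array([.9985,.055,0]),1.626,16,1)
```

```text
15.1 [630.5  11.1 122.7] [-3.1385e+00 -7.0000e-04  1.6272e+00] [ 0.4 -0.8  1.2] 0.098 [ 0.01  0.48  1.71  0.    0.96 -0.04]
1 0.0 -0.25 0.0 -0.0 -0.0 0.0; 1 0.0 -0.25 0.0 -0.0 -0.0 0.0; 1 0.0 -0.25 0.0 -0.0 -0.0 0.0; 1 0.0 -0.25 0.0 -0.0 -0.0 0.0; 1 0.0 -0.25 0.0 -0.0 -0.0 0.0; 1 0.0 -0.25 0.0 -0.0 -0.0 0.0; 1 0.0 -0.25 0.0 -0.0 -0.0 0.0; 1 0.0 -0.25 0.0 -0.0 -0.0 0.0; 1 0.0 -0.25 0.0 -0.0 -0.0 0.0; 1 0.0 -0.25 0.0 -0.0 -0.0 0.0; 1 0.0 -0.25 0.0 -0.0 -0.0 0.0; 1 0.0 -0.25 0.0 -0.0 -0.0 0.0; 1 0.0 -0.25 0.0 -0.0 -0.0 0.0; 1 0.0 -0.25 0.0 -0.0 -0.0 0.0; 1 0.0 -0.25 0.0 -0.0 -0.0 0.0; 1 0.0 -0.25 0.0 -0.0 -0.0 0.0;
```

Request:
move_arm:
  series: "1 0 -0.15 0 0 0 0; 1 0 -0.25 0 0 0 0; 1 0 -0.25 0 0 0 0; 1 0 -0.25 0 0 0 0"

```text
clock: 15.6
eef_pos: [593.4, 9.0, 122.7]
tcp_rot: [-3.141, -0.001, 1.627]
contact_force: [2.5, 0.3, -1.3]
opening: 0.092
```

Run:
```python
from h import *
st()
```

```text
15.6 [593.4   9.  122.7] [-3.1407e+00 -7.0000e-04  1.6272e+00] [ 2.5  0.3 -1.3] 0.092 [ 0.01  0.43  1.79  0.    0.92 -0.04]
```

Request:
move_arm:
  series: "1 0 -0.25 0 0 0 0; 1 0 -0.25 0 0 0 0; 1 0 -0.25 0 0 0 0; 1 0 -0.25 0 0 0 0; 1 0 -0.25 0 0 0 0; 1 0 -0.25 0 0 0 0; 1 0 -0.25 0 0 0 0; 1 0 -0.25 0 0 0 0; 1 0 -0.25 0 0 0 0; 1 0 -0.25 0 0 0 0; 1 0 -0.25 0 0 0 0; 1 0 -0.25 0 0 0 0; 1 0 -0.25 0 0 0 0; 1 0 -0.2 0 0 0 0"

```text
clock: 17.35
eef_pos: [444.4, 0.6, 122.7]
tcp_rot: [-3.139, -0.001, 1.627]
contact_force: [1.7, -0.2, -2.7]
opening: 0.092
```

Request:
move_arm:
  series: "1 0 -0.08 0 0 0 0; 1 0 -0.08 0 0 0 0; 1 0 -0.06 0 0 0 0; 1 0 -0.06 0 0 0 0; 1 0 0 0 0 0 0"

```text
clock: 17.98
eef_pos: [433.8, -0.1, 122.9]
tcp_rot: [3.141, -0.001, 1.627]
contact_force: [-0.9, 0.3, -2.1]
opening: 0.094
```

Request:
move_arm:
  series: "1 0 -0.05 0 0 0 0; 1 0 -0.05 0 0 0 0; 1 0 -0.05 0 0 0 0; 1 0 -0.05 0 0 0 0"

```text
clock: 18.48
eef_pos: [434.0, -0.3, 124.0]
tcp_rot: [3.125, -0.0, 1.627]
contact_force: [9.3, 0.7, -9.8]
opening: 0.095
```

Request:
move_arm:
  series: "1 0 0 0 0 0 0; 0.2 0 0 0 0 0 0; 0.2 0 0 0 0 0 0; 0.2 0 0 0 0 0 0; 0.2 0 0 0 0 0 0; 0.2 0 0 -0.3 0 0 0; 0.2 0 0 -0.5 0 0 0; 0.2 0 0 -0.6 0 0 0; 0.2 0 0 -0.6 0 0 0; 0.2 0 0 -0.6 0 0 0; 0 0 0 -0.6 0 0 0; 0 0 0 -0.5 0 0 0; 0 0 -0.5 -0.5 0 0 0; 0 0 -0.7 -0.3 0 0 0; 0 0 -0.7 0 0 0 0; 0 0 0 0 0 0 0"

```text
clock: 20.48
eef_pos: [352.1, -4.9, 317.3]
tcp_rot: [3.12, 0.0, 1.627]
contact_force: [0.3, -0.6, 0.3]
opening: 0.497
```

Run:
```python
from h import *
import cv2
st()
a=vision.grab_frame("top")[:,:,::-1]; b=vision.grab_frame("side")[:,:,::-1]
cv2.imwrite("pics/t9.png",a);cv2.imwrite("pics/s9.png",b)
cv2.imwrite("pics/c4.png",cv2.resize(np.hstack([a[70:280,160:370],b[115:325,100:310]]),(800,400),interpolation=cv2.INTER_CUBIC))
for n,f,g in(("top",a,"top0"),("side",b,"side0")):
    d=cv2.absdiff(f,cv2.imread(f"pics/{g}.png")).max(2); cv2.imwrite(f"pics/d_{n}.png",d)
```

```text
20.475 [352.1  -4.9 317.3] [3.1196e+00 4.0000e-04 1.6271e+00] [ 0.3 -0.6  0.3] 0.497 [-0.02 -0.2   2.05  0.    1.27 -0.08]
```

View pics/c4.png

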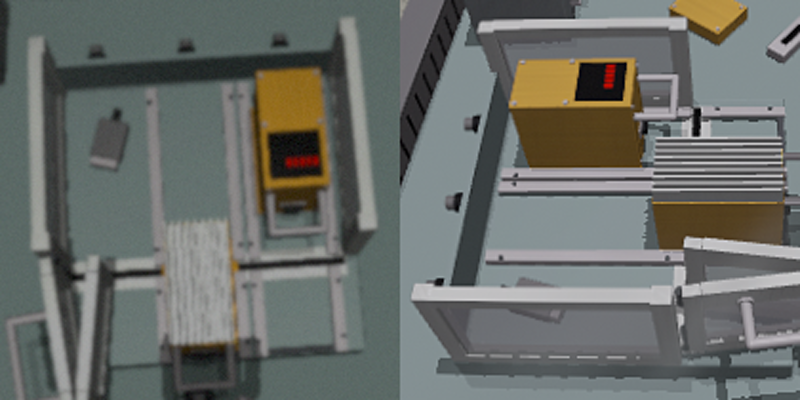

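The crops show the finned unit forward through the doorway, the door folded at the left, and the plain unit and plug in place. I'll take one more crop to measure the final positions.

Run:
```python
import cv2, numpy as np
a=cv2.imread("pics/t9.png")[180:300,155:305]; b=cv2.imread("pics/s9.png")[180:300,225:375]
cv2.imwrite("pics/c5.png",np.vstack([cv2.resize(x,(375,300),interpolation=cv2.INTER_CUBIC) for x in(a,b)]))
```

```text
(no output)
```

View pics/c5.png

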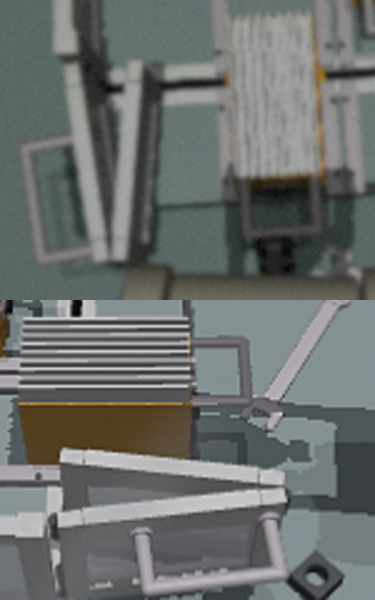

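Run:
```python
from h import *
np.set_printoptions(precision=1,suppress=True)
t=lambda u,v:(u/2.5+155,v/2.5+180); s=lambda u,v:(u/2.5+225,(v-300)/2.5+180)
O=np.array([597.3,0,0]); B=R.from_euler("z",.055)
for n,a,b in[("finL",(245,233),(248,400)),("finR",(317,230),(246,341)),("doorNearHinge",(27,147),(147,588)),("doorFold",(42,258),(278,573))]:
    p,e=tri(t(*a),s(*b)); print(n,p,e,"bay",B.inv().apply(p-O))
import cv2
# movement check of loose things by image difference, top and side
for n in("top","side"):
    d=(cv2.GaussianBlur(cv2.imread(f"pics/d_{n}.png",0),(5,5),0)>40).astype("uint8")
    for q in cv2.connectedComponentsWithStats(d)[2][1:]:
        if q[4]>30: print(n,q)
```

```text
finL [430.5  32.7 143.8] 1.542503344879643 bay [-164.7   41.9  143.8]
finR [432.6 -32.1 142.7] 2.131782732392855 bay [-166.2  -23.   142.7]
doorNearHinge [507.  226.5 170.3] 0.21691510514457224 bay [-77.8 231.1 170.3]
doorFold [408.6 209.5 172.4] 0.02064360372702421 bay [-176.9  219.5  172.4]
top [ 241  103   37   60 1770]
top [250 165  24  15 313]
top [247 187  33  16 446]
top [336 194  12   8  71]
top [181 204  22  80 852]
top [208 205  52  57 816]
top [ 244  204   88   57 1562]
top [200 212  12  72 379]
top [ 246  259   74   46 1433]
top [201 266  25  32 213]
top [ 107  296  186  124 9284]
top [ 219  302   80   59 3884]
top [  13  308   87   64 2788]
top [ 302  308   17  112 1661]
top [298 354   3  34  68]
side [ 365    0  195   99 7575]
side [ 343   98   79   59 2753]
side [ 525  118   35   55 1226]
side [ 482  120   43   72 1761]
side [  141   130   406   290 26296]
side [246 171   8   5  32]
side [440 210  26   9 107]
side [428 216  11  11  86]
side [519 217  41  58 776]
side [456 267  24  15 160]
side [284 268  54  28 191]
side [254 290  51  17 294]
side [266 293  61  36 463]
```

Both checks agree within the calibration error: handle at bay x -165 mm (due -163) and door at about 1.455 rad (stop 1.45). Handing in.

```bash
python3 -c "
from rig import r
print(r.sign_off(), r.sense()['clock'])"
```

```text
the job is handed in; nothing more can be done
the job is handed in; nothing more can be done
```

I opened the folding door by its bar right back to its stop. I then drew the finned unit (left lane) forward by its handle onto the front stop, let go and backed clear. I handed the job in at about 20.6 s.

**Last checks, from two views after letting go:**

| Check | Measured | Expected |
|---|---|---|
| Door angle | about 1.455 rad | 1.45 rad (stop) |
| Finned handle, bay x | -165 mm | -163 mm |

- **Forces:** the wrist force rose to about 11 N when the door met its stop and to about 13 N in all when the unit met its stop. It read near zero after I backed away.
- **Things left alone:** the plain unit, plug, nut and spanner looked unmoved in the last pictures. I ran an image comparison, but it mostly showed the arm, its shadow, the door and the finned unit. I did not measure the bolt, screwdriver, clamp bar or spare cover separately.
- **Disagreements:** the triangulated heights came out 1 to 5 mm above the given ones. While lowering onto the finned unit's handle, the gripper touched something with about 12 N, probably the unit's front. I backed off 5 mm and the contact went away.

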